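Feed a box down the guided lane and shut the keeper behind it

TASK

Push the large black box along the feed lane with your fingertips until it sits square against the black end stop, without the box or the robot touching either guide rail; it stands crooked and off the middle at first, so straighten and centre it before it goes between the rails. Then push the keeper arm fully shut behind it. Do not lift or tip the box, and leave the other things on the bench where they are.

Things in the scene. Friction and masses are not known exactly. Their poses are not given: they have to be found in the camera images.
- lane: Feed lane screwed to the bench: grey plate 6 thick, two low rails, black end stop, keeper arm. Origin at bench height; x = feed direction (roughly away from the robot) along the middle line, y = left, z up. Plate x -170..150, y -100..85. Rails x -45..130; before them the open infeed. End stop: near face at x = 130, 84 wide, top 40 above the bench. (mm)
- rail_left: left guide rail, 175 long, 10 wide, 14 high on the plate (top 20 above the bench); origin at its middle on the plate's top; in the lane's frame its inner face is at y = +60 (lane is 120 wide inside). Must not be touched. (mm)
- rail_right: right guide rail, the same, inner face at y = -60 in the lane's frame. Must not be touched. (mm)
- feed_box: Black lidded box, the largest loose box, 0.17 to 0.35 kg: 70 along its x, 102 along its y, 51 high. Origin at the centre of its underside, z up. Starts on the infeed plate, its x within 9 degrees of the lane's x, up to 15 off the middle line. At home its centre is at x = 95, y = 0 in the lane's frame, 9 clear of each rail. (mm)
- keeper (a joint): Angle in rad of the keeper, a steel arm on an upright pivot outside the right rail. 0 = shut, at its own stop: it points along the lane's +y, across the lane, 15 behind a box at home. 1.5 to 2.2 = open: it points back along -x or outwards, clear of the lane. Anticlockwise from above opens. Light friction (0.03 N m): stays where left. (mm)
- keeper_hinge (a point): On the pivot axis at the arm's mid height, 36 above the bench; x = 40, y = -83 in the lane's frame. The arm is a bar 10 thick and 80 long from the axis, 26 to 46 above the bench, so it passes 6 over the rail. Pivot boss radius 11; bolt head up to 52 above the bench. (mm)
- keeper_tip (a point): middle of the free end of the keeper arm, 80 from the pivot axis, 36 above the bench (mm)
- small_box: small black lidded box, 57x67x35, on the bench left of the lane; a bystander; origin at the centre of its underside (mm)
- reel: reel of solder wire, 54 diameter, 43 high, on the bench left of the lane; a bystander; origin at the centre of its underside (mm)
- caliper: steel caliper, 60x200x13, lying to the right of the lane; a bystander; origin at the centre of its underside (mm)
- transformer: small transformer, 36x34x25, on the right part of the bench; a bystander; origin at the centre of its underside (mm)
- stapler: blue and black stapler, 28x115x33, on the right part of the bench; a bystander; origin at the centre of its underside (mm)
- heatsink: finned heatsink, 30x50x26, on the far right of the bench; a bystander; origin at the centre of its underside (mm)
There are look-alikes about, which are no part of the job. Leave any brown look-alike of the feed_box alone.

How it is judged:
By the outcome, as a careful person would: the job done as asked, in the order asked, and still so for the second after the job is handed in, with the robot touching nothing.
It also fails if it takes over 72 s, if anything falls off the work surface, if the arm or the gripper's body presses on something with over 40 N, if the wrist force passes 120 N, or if a joint passes its speed limit or range.

ROBOT

A 7-joint arm with a two-finger parallel gripper is mounted at the origin on a cart in front of the work surface, level with it; the furniture and walls round the work are solid. World frame = base frame: x ahead of the robot, y to its left, z up, the work surface at z = 0. Lengths are in m, angles in rad, forces in N, time in s.
With the tool pointing down it reaches from about 0.4 to 0.875 m from the base axis. Payload 19.3 kg.
Tool frame: the origin (TCP) lies at the very end of the fingers, on their centre line; the grasp point (between the pads) lies 19 mm behind it; z points along the fingers, y is the line along which they close (so a half turn about z gives the same grasp; the last joint's range is limited). The gripper opens to 85 mm and grips with 20 to 120 N. Pads are 22 mm wide; open, the fingers measure 114 mm over their backs; the gripper's body (76 mm by 85 mm) begins 54 mm behind the grasp point. The pads swing forward as they close: fully open they stand 13 mm farther back than shut.
Start: joints at [-1.313, 0.521, -0.036, 1.599, 0.021, 1.021, -0.113], TCP at [0.201, 0.592, 0.231] pointing down, gripper open.
Joint ranges: [-2.91, 2.91], [-0.3, 2.13], [-1.5, 1.42], [0.17, 2.43], [-1.26, 4.41], [0.16, 1.93], [-2.52, 2.52]. Speed limits (rad/s): [1.89, 1.89, 2.39, 2.39, 3.01, 3.01, 3.01].

INTERFACE

Orientations are given as [roll, pitch, yaw] about the fixed x, y, z axes, in that order (R = Rz(yaw) Ry(pitch) Rx(roll)).
In Python, from workcell import bot gives the robot as it stands.
- The arm moves only by the shell command python3 -m crank 'ROWS' [FORCE]. ROWS is a JSON object of lists of equal length, an entry for each row: "travel": the shift along the world's x, y, z in cm, a list of three; "turn": the turn, a rotation vector about the world's x, y, z in degrees, a list of three; "gripper": the closure, from 0 (fully open) to 1 (shut). A call has exactly 5 rows; each row is the pose to reach, as a shift and turn from the pose commanded when the call began; what a row does not reach only later rows make up. A row lasts 1/10 s, in which the tool goes at most 50 mm and 8.59 degrees, less where a joint would pass 70% of its speed; a pose out of reach is approached as far as the arm can. A call with a gripper value outside its range is refused whole. The fingers move at their own pace and stop on an object; FORCE is the grip in N (left out, the last holds). Time passes only in rows, so rows that repeat a pose let the fingers close, or fill a call up. It gives the time, the measured TCP pose, the force, the opening and the grip force at its end, in the units of the state.
- bot.observe(): the state, without advancing time (a new reading comes with each control period).
- bot.grab_frame(name): name is "scene" or "top" or "wrist"; returns a dict with "pixels" (400x640x3 uint8, red, green, blue), "fx", "fy", "cx", "cy" (pixels), "extrinsics" (4x4, takes a point from world to camera coordinates). Camera axes: x right, y down, z forward; pixel columns grow to the right and rows downward; lengths in m; the calibration is good to about 2 mm. The wrist camera is an equidistant fisheye: a pixel r from the principal point sees the ray r / f radians off the axis. A picture is of the moment at which its call begins. There is no depth.
- bot.job_done(): hands the job in; it is judged then, once.
The state is a dict: "clock": time; "qpos": joint angles; "qd": joint speeds; "joint_efforts": joint torques, N m; "position": TCP position; "tool_rot": TCP orientation; "force": force on the tool from outside, world axes, zero at the start; "moment": the same for the moment, N m; "grip_width": finger opening in m; "finger_force": force on a finger pad.
Only numpy, scipy, OpenCV 4.12 (cv2) and the standard library are available. Lean on these libraries where they do the work, as an engineer would, in place of code of your own. Each camera call takes 0.05 s, during which the arm holds its last target. There are 200 camera calls.

## Working session

There is one attempt and no reset: what is moved stays moved. The work goes in short steps, Python scripts to look and compute and a shell command to move; the robot and the scene stay as the last step left them, time stands still between calls to the robot, and variables do not carry over. Pictures are saved under pics/ and viewed, at most 10 in all, crops included, and the job is handed in when it is done.

```bash
mkdir -p pics; ls; python3 - <<'E'
from workcell import bot
import cv2,json,numpy as np
s=bot.observe();print(s)
for n in("scene","top"):
    f=bot.grab_frame(n);cv2.imwrite(f"pics/{n}0.png",f["pixels"][:,:,::-1])
    print(n,f["fx"],f["fy"],f["cx"],f["cy"],np.round(f["extrinsics"],4).tolist())
E
```

```text
pics
{'clock': 0.0, 'qpos': array([-1.31321652,  0.52201849, -0.03631047,  1.5999816 ,  0.02120926,
        1.02107884, -0.11277196]), 'qd': array([ 0.00049101,  0.00035207, -0.00202741, -0.00017651, -0.000142  ,
       -0.00058129,  0.00152333]), 'joint_efforts': array([ 8.18049466e-04, -9.27091455e+01,  1.98040433e+00, -3.69908702e+01,
        1.78784964e-02,  8.38664419e-03, -8.90719707e-05]), 'position': array([0.20115613, 0.59140705, 0.23073258]), 'tool_rot': array([-3.14049553e+00,  9.34921132e-05,  2.81382065e+00]), 'force': array([-0.06663067, -0.03354371,  0.85686288]), 'moment': array([ 0.00520138, -0.07387953,  0.00459076]), 'finger_force': 0.0, 'grip_width': 0.08527800648358444}
scene 392.24153167757487 392.24153167757487 321.10256673063077 194.366658178721 [[0.8081, -0.589, 0.0051, -0.3783], [-0.4495, -0.6221, -0.641, 0.3357], [0.3807, 0.5157, -0.7675, 1.07], [0.0, 0.0, 0.0, 1.0]]
top 503.5343379392974 503.5343379392974 322.97556421215415 193.75431420754424 [[-0.0249, -0.9996, -0.0129, 0.1279], [-0.9957, 0.026, -0.0888, 0.5442], [0.0891, 0.0106, -0.996, 2.0635], [0.0, 0.0, 0.0, 1.0]]
```

View pics/scene0.png

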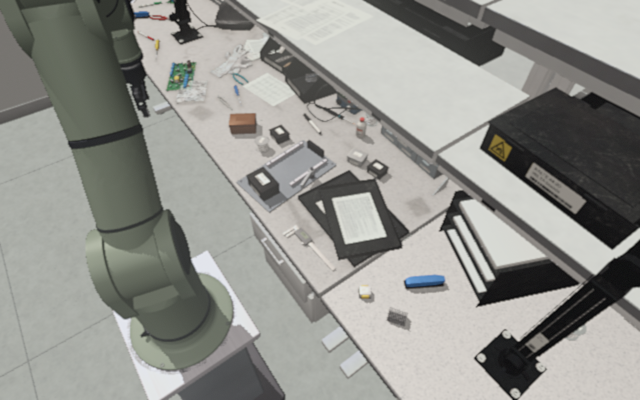

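```bash
python3 - <<'E'
import cv2
i=cv2.imread("pics/top0.png")
cv2.imwrite("pics/top0b.png",cv2.resize(i[100:300,200:467],None,fx=3,fy=3,interpolation=cv2.INTER_CUBIC)[:600,:800])
E
```

```text
(no output)
```

View pics/top0.png

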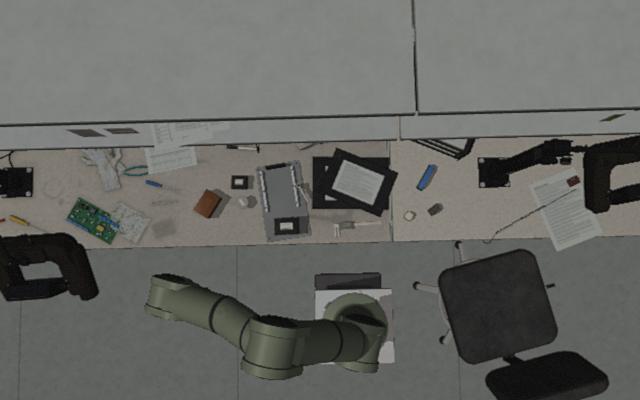

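The scene view shows the lane at about (285,175) with the feed box at (263,180). In the top view the lane spans columns 258-310 and rows 160-242, with the box at (287,226). The brown look-alike is at (207,204). I'll zoom in next.

```bash
cat > h.py <<'E'
import numpy as np,cv2
from workcell import bot
def frame(n):
    return bot.grab_frame(n)
def ray(f,uv,wrist=False):
    E=np.array(f["extrinsics"]);R,t=E[:3,:3],E[:3,3]
    x=(uv[0]-f["cx"])/f["fx"];y=(uv[1]-f["cy"])/f["fy"]
    if wrist:
        r=np.hypot(x,y);d=np.array([x/r*np.sin(r),y/r*np.sin(r),np.cos(r)])
    else: d=np.array([x,y,1.])
    return -R.T@t,R.T@d
def onz(f,uv,z,wrist=False):
    c,d=ray(f,uv,wrist);return c+d*(z-c[2])/d[2]
def proj(f,P,wrist=False):
    E=np.array(f["extrinsics"]);p=np.atleast_2d(P)@E[:3,:3].T+E[:3,3]
    if wrist:
        r=np.hypot(p[:,0],p[:,1]);k=np.arctan2(r,p[:,2])/r
        return np.c_[f["fx"]*p[:,0]*k+f["cx"],f["fy"]*p[:,1]*k+f["cy"]]
    return np.c_[f["fx"]*p[:,0]/p[:,2]+f["cx"],f["fy"]*p[:,1]/p[:,2]+f["cy"]]
E
python3 - <<'E'
import cv2,numpy as np
from h import *
i=cv2.imread("pics/top0.png");j=cv2.imread("pics/scene0.png")
a=cv2.resize(i[150:250,245:325],None,fx=5,fy=5,interpolation=cv2.INTER_CUBIC)
b=cv2.resize(j[135:215,230:340],None,fx=3.6,fy=3.6,interpolation=cv2.INTER_CUBIC)
o=np.zeros((500,800,3),np.uint8);o[:,:400]=a;o[:288,404:800]=b[:288,:396]
cv2.imwrite("pics/crop.png",o)
f=frame("top")
for uv in[(283,160),(287,240),(258,165),(268,242)]:print(onz(f,uv,0.006))
E
```

```text
[0.69613929 0.27914286 0.006     ]
[0.35995819 0.26850555 0.006     ]
[0.67770205 0.38495985 0.006     ]
[0.35364922 0.34768031 0.006     ]
```

View pics/crop.png

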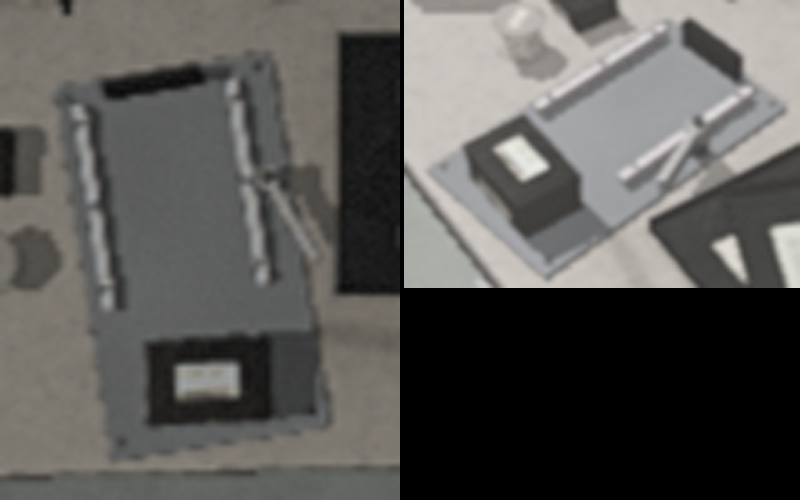

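The crop shows the plate corners at about (112,458), (62,90), (270,55) and (327,418). The box top spans (147,340)-(270,425). The keeper is open, running from (268,175) to (318,258). I'll fit the poses from both views.

```bash
cat >> h.py <<'E'
from scipy.optimize import least_squares
def place(p,L):
    c,s=np.cos(p[2]),np.sin(p[2]);L=np.atleast_2d(L).astype(float)
    return np.c_[p[0]+c*L[:,0]-s*L[:,1],p[1]+s*L[:,0]+c*L[:,1],L[:,2]]
def fit(p0,obs):
    # obs: list of (frame, wrist?, local pts, pixels)
    g=lambda p:np.concatenate([(proj(f,place(p,L),w)-np.array(U)).ravel() for f,w,L,U in obs])
    r=least_squares(g,p0,loss="soft_l1");return r.x,g(r.x).reshape(-1,2)
E
python3 - <<'E'
from h import *
t=frame("top");s=frame("scene")
T=lambda L:[(u/5+245-.4,v/5+150-.4) for u,v in L]
S=lambda L:[((u-404)/3.6+230-.36,v/3.6+135-.36) for u,v in L]
Z=.006
L1=[[-.17,.085,Z],[.15,.085,Z],[.15,-.1,Z],[-.17,-.1,Z],[.13,.042,.04],[.13,-.042,.04]]
U1=T([(112,458),(62,90),(270,55),(327,418),(106,82),(203,70)])
L2=[[-.17,.085,Z],[-.17,-.1,Z],[.15,-.1,Z]];U2=S([(430,172),(548,278),(785,105)])
p,r=fit([.5,.3,.1],[(t,0,L1[:4],U1[:4]),(s,0,L2,U2)]);print("lane",p,np.round(r,1).tolist())
Z=.057
B=[[-.035,.051,Z],[.035,.051,Z],[.035,-.051,Z],[-.035,-.051,Z]]
b,r=fit([.42,.28,0],[(t,0,B,T([(149,425),(147,341),(270,335),(270,418)])),(s,0,B,S([(465,148),(525,112),(580,180),(520,230)]))]);print("box",b,np.round(r,1).tolist())
c,q=np.cos(p[2]),np.sin(p[2]);d=b[:2]-p[:2];print("box in lane",c*d[0]+q*d[1],-q*d[0]+c*d[1],np.degrees(b[2]-p[2]))
tip=onz(t,T([(318,258)])[0],.046);d=tip[:2]-p[:2];print("tip in lane",c*d[0]+q*d[1],-q*d[0]+c*d[1])
E
```

```text
lane [0.53316646 0.29015241 0.14132375] [[0.4, 1.0], [-1.5, -0.7], [0.3, -0.9], [1.3, 1.6], [-0.9, -0.8], [-0.2, -0.1], [1.7, -0.2]]
box [0.41638971 0.26341242 0.01506672] [[0.3, 0.6], [0.1, 0.2], [0.6, 0.4], [1.2, 1.0], [-0.6, -1.2], [0.3, -0.0], [1.2, -1.2], [-0.2, -5.5]]
box in lane -0.11937896174943775 -0.010024952232942499 -7.233995006600328
tip in lane -0.032908421857424056 -0.11145876382068566
```

```bash
for k in 1; do
python3 -m crank '{"travel":[[1.5,-2.8,0],[3,-5.6,0],[4.5,-8.4,0],[6,-11.2,0],[7.5,-13.9,0]],"turn":[[0,0,-4.2],[0,0,-8.4],[0,0,-12.6],[0,0,-16.8],[0,0,-21]],"gripper":[0.6,0.6,0.6,0.6,0.6]}'
python3 -m crank '{"travel":[[1.5,-2.8,0],[3,-5.6,0],[4.5,-8.4,0],[6,-11.2,0],[7.5,-13.9,0]],"turn":[[0,0,-4.2],[0,0,-8.4],[0,0,-12.6],[0,0,-16.8],[0,0,-21]],"gripper":[0.6,0.6,0.6,0.6,0.6]}'
python3 -m crank '{"travel":[[1.5,-2.8,0],[3,-5.6,0],[4.5,-8.4,0],[6,-11.2,0],[7.5,-13.9,0]],"turn":[[0,0,-4.2],[0,0,-8.4],[0,0,-12.6],[0,0,-16.8],[0,0,-21]],"gripper":[0.6,0.6,0.6,0.6,0.6]}'
done; python3 - <<'E'
from h import *
f=frame("wrist");cv2.imwrite("pics/w1.png",f["pixels"][:,:,::-1])
print(f["fx"],f["cx"],f["cy"],np.round(f["extrinsics"],3).tolist())
s=bot.observe();print(s["position"],s["tool_rot"],s["qpos"])
E
```

```text
clock: 0.75
position: [0.2767, 0.4514, 0.2313]
tool_rot: [-3.141, -0.0, 2.444]
force: [0.5, -0.0, -0.4]
grip_width: 0.0342
finger_force: 0.0
clock: 1.25
position: [0.3517, 0.3124, 0.2314]
tool_rot: [3.141, -0.0, 2.078]
force: [0.7, 0.0, -0.1]
grip_width: 0.0342
finger_force: 0.0
clock: 1.75
position: [0.4267, 0.1735, 0.2314]
tool_rot: [3.141, -0.0, 1.711]
force: [1.1, 1.3, 0.3]
grip_width: 0.0341
finger_force: 0.0
309.70691628693146 318.0011415659329 192.35760532476564 [[0.99, 0.139, -0.0, -0.445], [0.134, -0.952, 0.276, 0.072], [0.038, -0.274, -0.961, 0.409], [0.0, 0.0, 0.0, 1.0]]
[0.42869992 0.1692719  0.23160142] [3.14050495e+00 1.23898873e-03 1.70193343e+00] [-0.79508746  0.27248555  0.35222006  2.02885731 -0.12088821  0.85921656
 -0.24462263]
```

View pics/w1.png

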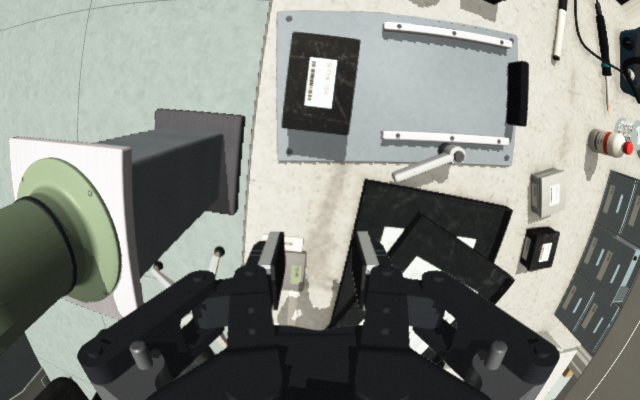

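The wrist view shows the plate corners at (278,11), (277,161) and (513,165), with the box top spanning about (293,32) to (349,136). The rails, stop and keeper are all clear. I'll zoom for a precise fit.

```bash
python3 - <<'E'
import cv2
i=cv2.imread("pics/w1.png")
cv2.imwrite("pics/w1c.png",cv2.resize(i[0:190,268:534],None,fx=3,fy=3,interpolation=cv2.INTER_CUBIC))
E
```

```text
(no output)
```

View pics/w1c.png

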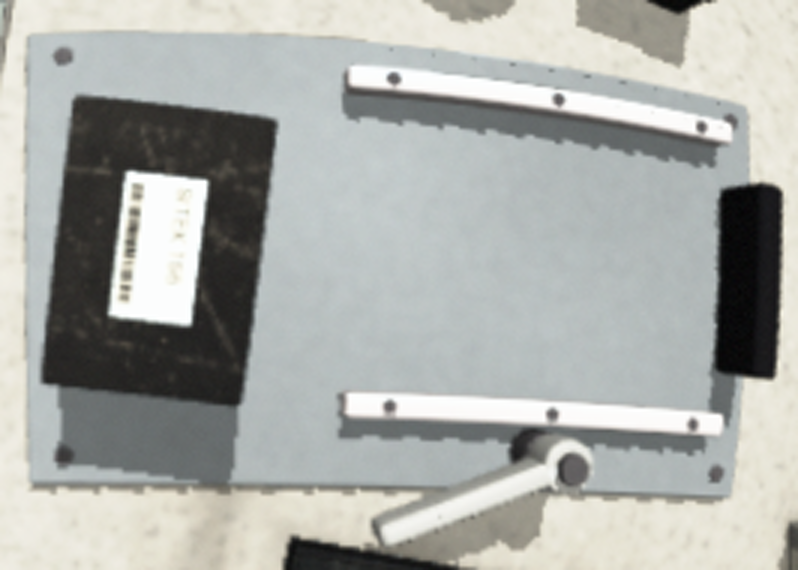

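The zoomed view shows plate corners at (28,35), (745,107), (730,496) and (30,484). The box outline is (76,97), (277,121), (242,404) and (42,382), and the keeper tip is at about (380,533).

```bash
cat > fitw1.py <<'E'
from h import *
w=frame("wrist");print("cam",-np.array(w["extrinsics"])[:3,:3].T@np.array(w["extrinsics"])[:3,3])
W=lambda L:[(u/3+268-.33,v/3-.33) for u,v in L]
Z=.006;R=.02
L=[[-.17,.085,Z],[.15,.085,Z],[.15,-.1,Z],[-.17,-.1,Z],[-.045,.07,R],[-.045,.06,R],[.13,.06,R],[-.045,-.06,R],[-.045,-.07,R],[.13,-.07,R]]
U=W([(28,35),(745,107),(730,496),(30,484),(348,67),(348,90),(730,143),(341,393),(341,415),(722,434)])
p,r=fit([.533,.29,.141],[(w,1,L,U)]);print("lane",p,np.round(r,1).tolist())
c,q=np.cos(p[2]),np.sin(p[2])
C=W([(76,97),(277,121),(242,404),(42,382)])
for zs in ([.057]*4,[.057,.057,.007,.007]):
    B=[[-.035,.051,zs[0]],[-(-.035),.051,zs[1]],[.035,-.051,zs[2]],[-.035,-.051,zs[3]]]
    B=[B[0],B[1],B[2],B[3]]
    b,r=fit([.416,.263,.015],[(w,1,B,C)]);d=b[:2]-p[:2]
    print("box",b,"lane",c*d[0]+q*d[1],-q*d[0]+c*d[1],np.degrees(b[2]-p[2]),np.round(r,1).tolist())
tip=onz(w,W([(380,533)])[0],.036);d=tip[:2]-p[:2];print("tip in lane",c*d[0]+q*d[1],-q*d[0]+c*d[1])
for n,uv,z in(("folder",(365,180),.01),("folder2",(330,325),.01)):
    d=onz(w,uv,z,1)[:2]-p[:2];print(n,c*d[0]+q*d[1],-q*d[0]+c*d[1])
s=bot.observe();d=s["position"][:2]-p[:2];print("tcp lane",c*d[0]+q*d[1],-q*d[0]+c*d[1],s["tool_rot"][2]-p[2],s["position"],s["tool_rot"])
E
python3 fitw1.py
```

```text
cam [0.41839174 0.23839914 0.37324848]
lane [0.53270898 0.28576198 0.12957134] [[-1.8, -0.7], [1.0, -1.3], [0.7, 1.1], [-1.6, 1.0], [-0.5, -1.5], [-0.4, -1.1], [0.8, 0.2], [1.1, -0.1], [0.8, 1.1], [-0.1, 1.1]]
box [0.41831112 0.26211812 0.01151141] lane -0.11649390721732301 -0.00866442387858543 -6.76433566544447 [[-0.7, -1.6], [1.3, -1.2], [0.5, 1.6], [-0.8, 1.0]]
box [0.41844926 0.26007794 0.01512514] lane -0.11662052629370061 -0.0107053527497666 -6.557284297991784 [[-1.0, 0.4], [1.0, 0.5], [-3.6, -0.9], [4.2, -0.3]]
tip in lane -0.03389176205765303 -0.11205839112463724
folder -0.06201368961434556 -0.12142082894479
folder2 -0.10097182233224755 -0.34421911826994817
tcp lane -0.11887923186966626 -0.09984969720590009 1.5772407125025611 [0.42772775 0.17138901 0.23148542] [3.14088095e+00 8.31673918e-04 1.70681205e+00]
```

```bash
python3 - <<'E'
s=open("fitw1.py").read()
s=s.replace('W=lambda L:[(u/3+268-.33,v/3-.33) for u,v in L]','''G=cv2.cvtColor(w["pixels"],cv2.COLOR_RGB2GRAY)
def W(L):
    P=np.array([(u/3+268-.33,v/3-.33) for u,v in L],np.float32).reshape(-1,1,2)
    Q=cv2.cornerSubPix(G,P.copy(),(4,4),(-1,-1),(3,50,.01))[:,0];print("moved",np.round(Q-P[:,0],1).tolist());return Q''')
s=s.replace('p,r=fit([.5','E0=np.array(w["extrinsics"]);print(np.round(E0,4).tolist())\np,r=fit([.5')
open("fitw1.py","w").write(s)
E
python3 fitw1.py
```

```text
cam [0.41713469 0.24041949 0.37316427]
moved [[0.0, 0.0], [0.0, 0.0], [-0.5, -2.200000047683716], [-1.2000000476837158, -1.5], [-1.7999999523162842, 3.0], [0.0, 0.0], [-0.8999999761581421, -3.200000047683716], [0.4000000059604645, -2.4000000953674316], [-0.10000000149011612, -2.799999952316284], [0.0, 0.0]]
[[0.9908, 0.1351, 0.0001, -0.4458], [0.1298, -0.952, 0.2771, 0.0713], [0.0375, -0.2746, -0.9608, 0.4089], [0.0, 0.0, 0.0, 1.0]]
lane [0.53008789 0.29014965 0.13626944] [[-2.6, -1.8], [0.5, -2.8], [1.1, 1.8], [-0.9, 1.3], [0.6, -5.9], [-1.1, -2.5], [1.2, 1.8], [0.3, 0.8], [0.4, 2.5], [-0.2, -0.5]]
moved [[-2.0, -2.200000047683716], [-1.7000000476837158, -2.799999952316284], [-1.0, -3.0], [-1.5, -2.0]]
box [0.41485962 0.2665717  0.02403484] lane -0.11736308217294768 -0.0077058298133219835 -6.43056888699734 [[-0.7, -1.5], [1.0, -1.2], [0.4, 1.9], [-0.6, 0.8]]
box [0.41516791 0.2647631  0.02915449] lane -0.11730334439193077 -0.009539541535793127 -6.137234304355775 [[-0.9, 0.3], [0.9, 0.3], [-3.3, -0.4], [4.8, -0.3]]
moved [[0.8999999761581421, 3.0999999046325684]]
tip in lane -0.03216602329870083 -0.11739822722516836
folder -0.06152689664315763 -0.12307778260168994
folder2 -0.10087574913827518 -0.345657325921448
tcp lane -0.11812175070221377 -0.10175004106162969 1.57466373305807 [0.42688371 0.17329625 0.23138781] [3.14129902e+00 2.22648451e-04 1.71093317e+00]
```

```bash
python3 -m crank '{"travel":[[0,0,-4],[0,0,-8],[0,0,-12],[0,0,-16],[0,0,-19.5]],"turn":[[0,0,0],[0,0,0],[0,0,0],[0,0,0],[0,0,0]],"gripper":[0.6,0.6,0.6,0.6,0.6]}'
python3 -m crank '{"travel":[[0,0,-0.5],[0,0,-1],[0,0,-1.2],[-0.1,0.5,-1.2],[-0.2,1.0,-1.2]],"turn":[[0,0,0],[0,0,0],[0,0,0],[0,0,0],[0,0,0]],"gripper":[0.6,0.6,0.6,0.6,0.6]}'
python3 -m crank '{"travel":[[-0.05,0.3,0],[-0.1,0.7,0],[-0.15,1.1,0],[-0.2,1.4,0],[-0.25,1.8,0]],"turn":[[0,0,0],[0,0,0],[0,0,0],[0,0,0],[0,0,0]],"gripper":[0.6,0.6,0.6,0.6,0.6]}'
python3 -m crank '{"travel":[[-0.05,0.3,0],[-0.1,0.6,0],[-0.15,0.8,0],[-0.15,0.9,0],[-0.15,0.9,0]],"turn":[[0,0,0],[0,0,0],[0,0,0],[0,0,0],[0,0,0]],"gripper":[0.6,0.6,0.6,0.6,0.6]}'
python3 - <<'E'
from h import *
bot.grab_frame("wrist");bot.grab_frame("wrist")
f=frame("wrist");cv2.imwrite("pics/w2.png",f["pixels"][:,:,::-1]);np.save("w2E.npy",f["extrinsics"])
t=frame("top");cv2.imwrite("pics/top2.png",t["pixels"][:,:,::-1])
s=bot.observe();print(s["position"],s["tool_rot"],s["force"])
E
```

```text
clock: 2.4
position: [0.4254, 0.1756, 0.0345]
tool_rot: [-3.141, -0.0, 1.716]
force: [-0.0, 1.4, -0.7]
grip_width: 0.0342
finger_force: 0.0
clock: 2.9
position: [0.4247, 0.1856, 0.0254]
tool_rot: [3.14, -0.001, 1.714]
force: [0.4, -0.1, -0.1]
grip_width: 0.0345
finger_force: 0.0
clock: 3.4
position: [0.4217, 0.2029, 0.0243]
tool_rot: [-3.142, 0.0, 1.714]
force: [1.4, -1.8, 0.9]
grip_width: 0.0341
finger_force: 1.9
clock: 3.9
position: [0.4202, 0.2119, 0.0243]
tool_rot: [-3.142, -0.0, 1.714]
force: [-0.2, 0.4, 0.1]
grip_width: 0.0341
finger_force: 0.0
[0.42022734 0.21168258 0.02429412] [-3.14151374e+00 -5.46188862e-05  1.71415922e+00] [-0.87371529  0.00337096  0.0268168 ]
```

View pics/w2.png

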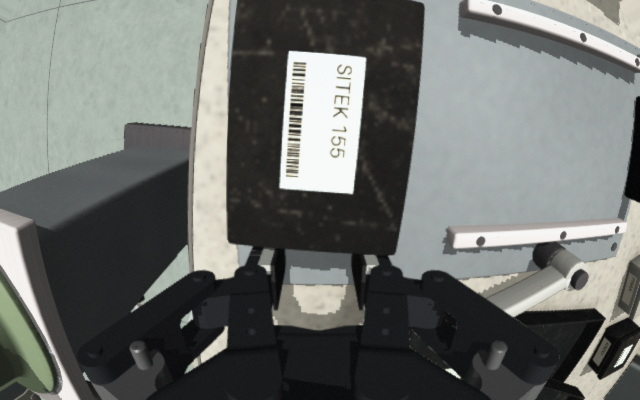

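The fingers touch the box's right side at (265,255) and (375,262). The box top's lower edge runs from (229,243) to (396,254) and its right edge reaches (424,3). I'll measure the pose from this frame and the top frame.

```bash
python3 - <<'E'
from h import *
w=frame("wrist");w["extrinsics"]=np.load("w2E.npy")
p=[.532,.290,.138]
Z=.057
print("pred lane pix",np.round(proj(w,place(p,[[-.045,-.06,.02],[.13,-.06,.02],[-.045,-.07,.02],[-.045,.06,.02],[.15,-.1,.006]]),1)).tolist())
O=(w,1,[[-.045,-.06,.02],[-.045,-.07,.02],[.13,-.06,.02],[-.045,.06,.02]],[(450,229),(450,248),(625,222),(461,17)])
l,r=fit(p,[O]);print("lane",l,np.round(r,1).tolist())
for z in(.057,):
    b,r=fit([.416,.275,.138],[(w,1,[[-.035,-.051,z],[.035,-.051,z],[.035,.051,z]],[(229,243),(395,254),(424,3)])]);print("box",b,np.round(r,1).tolist())
# label edges direction
a=[onz(w,u,.057,1) for u in((288,52),(366,59),(355,193),(280,187))]
for i,j in((0,1),(3,2)):d=a[j]-a[i];print("label yaw",np.arctan2(d[1],d[0]))
for i,j in((3,0),(2,1)):d=a[j]-a[i];print("label yaw",np.arctan2(d[1],d[0])-np.pi/2)
print("label ctr",np.mean(a,0))
for q in(p,l):
    d=b[:2]-q[:2];c,s=np.cos(q[2]),np.sin(q[2]);print("in lane",c*d[0]+s*d[1],-s*d[0]+c*d[1],np.degrees(b[2]-q[2]))
t=frame("top");i=cv2.imread("pics/top2.png")
cv2.imwrite("pics/top2c.png",cv2.resize(i[150:250,245:325],None,fx=6,fy=6,interpolation=cv2.INTER_CUBIC))
E
```

```text
pred lane pix [[458.0, 237.0], [629.0, 224.0], [455.0, 253.0], [472.0, 15.0], [617.0, 259.0]]
lane [0.52629797 0.29242672 0.13451819] [[-0.1, 3.1], [-2.9, 0.5], [2.2, -0.6], [2.0, -10.1]]
box [0.41006738 0.27623034 0.06982887] [[-6.4, 0.5], [0.9, 1.4], [0.5, -8.4]]
label yaw 0.05780575433898945
label yaw 0.06029652662191655
label yaw 0.07034596806540994
label yaw 0.07976132656093116
label ctr [0.41151858 0.27466108 0.057     ]
in lane -0.12266760456037701 0.003134591123942926 -3.905917996385249
in lane -0.11735270729989727 -0.0004620500721604897 -3.7064248322081434
```

The box is centred to within 2-3 mm but still about 4° crooked. Next I'll go behind it and straighten it with a spread two-finger push.

```bash
python3 -m crank '{"travel":[[0.2,-1.5,0],[0.4,-3,0],[0.4,-3,4],[0.4,-3,8],[0.4,-3,12]],"turn":[[0,0,0],[0,0,0],[0,0,0],[0,0,0],[0,0,0]],"gripper":[0.6,0.6,0.6,0.6,0.6]}'
python3 -m crank '{"travel":[[-0.8,0.8,0],[-1.6,1.6,0],[-2.4,2.4,0],[-3.2,3.2,0],[-4,4,0]],"turn":[[0,0,-8],[0,0,-16],[0,0,-24],[0,0,-32],[0,0,-40]],"gripper":[0.3,0.3,0.3,0.3,0.3]}'
python3 -m crank '{"travel":[[-0.8,0.8,0],[-1.6,1.6,0],[-2.4,2.4,0],[-3.2,3.2,0],[-4.2,4.2,0]],"turn":[[0,0,-8],[0,0,-16],[0,0,-24],[0,0,-32],[0,0,-40]],"gripper":[0.3,0.3,0.3,0.3,0.3]}'
python3 -m crank '{"travel":[[0,0,0],[0,0,0],[0,0,-2],[0,0,-5],[0,0,-8]],"turn":[[0,0,-5],[0,0,-10.3],[0,0,-10.3],[0,0,-10.3],[0,0,-10.3]],"gripper":[0.3,0.3,0.3,0.3,0.3]}'
python3 -m crank '{"travel":[[0,0,-2],[0,0,-4],[0,0,-4.2],[0,0,-4.2],[0,0,-4.2]],"turn":[[0,0,0],[0,0,0],[0,0,0],[0,0,0],[0,0,0]],"gripper":[0.3,0.3,0.3,0.3,0.3]}'
python3 - <<'E'
from h import *
f=frame("wrist");cv2.imwrite("pics/w3.png",f["pixels"][:,:,::-1]);np.save("w3E.npy",f["extrinsics"])
s=bot.observe();print(s["position"],s["tool_rot"],s["qpos"])
p=[.532,.290,.138];d=s["position"][:2]-p[:2];c,q=np.cos(p[2]),np.sin(p[2]);print(c*d[0]+q*d[1],-q*d[0]+c*d[1])
E
```

```text
clock: 4.7
position: [0.424, 0.1812, 0.1456]
tool_rot: [-3.141, 0.0, 1.714]
force: [0.7, -0.4, -0.1]
grip_width: 0.0343
finger_force: 0.0
clock: 5.2
position: [0.3838, 0.222, 0.1444]
tool_rot: [-3.141, -0.0, 1.01]
force: [0.3, -0.2, -0.2]
grip_width: 0.0598
finger_force: 0.0
clock: 5.7
position: [0.342, 0.2639, 0.1444]
tool_rot: [-3.141, -0.0, 0.312]
force: [-0.2, 0.2, -0.3]
grip_width: 0.0599
finger_force: 0.0
clock: 6.2
position: [0.3422, 0.264, 0.0634]
tool_rot: [-3.141, -0.001, 0.139]
force: [-0.0, 0.3, -0.9]
grip_width: 0.0598
finger_force: 0.0
clock: 6.7
position: [0.3425, 0.2639, 0.0231]
tool_rot: [-3.141, -0.001, 0.138]
force: [0.6, 0.0, -0.1]
grip_width: 0.0595
finger_force: 0.0
[0.34253512 0.26409007 0.02313336] [-3.14082204e+00 -9.44683444e-04  1.38387960e-01] [-1.12468725  0.67934929  0.43938307  2.24715804 -0.81964752  0.37442327
 -1.42308964]
-0.191227883963621 0.0003996403181974195
```

View pics/w3.png

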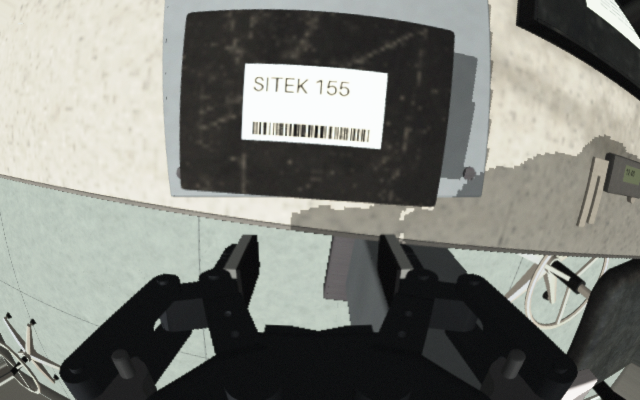

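The two open fingers are behind the box, and the plate's near edge (170,196)-(485,196) is square to the tool. The box's rear edge (183,189)-(437,206) is about 4° off. I'll check the lateral alignment from this frame.

```bash
cat > m3.py <<'E'
from h import *
w=frame("wrist");w["extrinsics"]=np.load("w3E.npy")
s=bot.observe();y=s["tool_rot"][2];c,q=np.cos(y),np.sin(y);T=s["position"]
def tl(P):d=P[:2]-T[:2];return np.round([c*d[0]+q*d[1],-q*d[0]+c*d[1]],4)
for n,u,z in(("plateL",(170,196),.006),("plateR",(486,196),.006),("plateL far",(166,60),.006),("screwR",(467,173),.006),("screwL",(180,173),.006),("boxRL",(183,189),.057),("boxRR",(437,206),.057),("boxFL",(186,12),.057),("boxFR",(453,31),.057)):print(n,tl(onz(w,u,z,1)))
E
python3 m3.py
```

```text
plateL [0.0212 0.0853]
plateR [ 0.021  -0.1006]
plateL far [0.0987 0.0823]
screwR [ 0.0348 -0.0854]
screwL [0.0348 0.0769]
boxRL [0.0394 0.0514]
boxRR [ 0.0325 -0.0467]
boxFL [0.107  0.0477]
boxFR [ 0.0994 -0.0501]
```

The lane pose is confirmed. The tool is on the midline at x=-191, and the box centre is at y≈+0.6 with about -4° of yaw. I'll push 42 mm to square it, still short of the rails.

```bash
python3 -m crank '{"travel":[[0.8,0.11,0],[1.6,0.22,0],[1.98,0.28,0],[2.28,0.32,0],[2.58,0.36,0]],"turn":[[0,0,0],[0,0,0],[0,0,0],[0,0,0],[0,0,0]],"gripper":[0.3,0.3,0.3,0.3,0.3]}'
python3 -m crank '{"travel":[[0.3,0.04,0],[0.6,0.08,0],[0.9,0.12,0],[1.2,0.17,0],[1.6,0.22,0]],"turn":[[0,0,0],[0,0,0],[0,0,0],[0,0,0],[0,0,0]],"gripper":[0.3,0.3,0.3,0.3,0.3]}'
python3 -m crank '{"travel":[[0,0,0],[0,0,0],[0,0,0],[0,0,0],[0,0,0]],"turn":[[0,0,0],[0,0,0],[0,0,0],[0,0,0],[0,0,0]],"gripper":[0.3,0.3,0.3,0.3,0.3]}'
python3 - <<'E'
from h import *
f=frame("wrist");cv2.imwrite("pics/w4.png",f["pixels"][:,:,::-1]);np.save("w3E.npy",f["extrinsics"])
s=bot.observe();print(s["position"],s["tool_rot"],s["force"])
p=[.532,.290,.138];d=s["position"][:2]-p[:2];c,q=np.cos(p[2]),np.sin(p[2]);print(c*d[0]+q*d[1],-q*d[0]+c*d[1])
E
```

```text
clock: 7.3
position: [0.3681, 0.2671, 0.0222]
tool_rot: [3.141, 0.001, 0.138]
force: [-2.0, -1.0, 0.3]
grip_width: 0.0602
finger_force: 0.6
clock: 7.8
position: [0.3842, 0.2696, 0.0223]
tool_rot: [-3.142, 0.0, 0.138]
force: [-1.3, -0.6, -1.7]
grip_width: 0.0598
finger_force: 0.5
clock: 8.3
position: [0.384, 0.2695, 0.0223]
tool_rot: [-3.142, -0.0, 0.138]
force: [0.7, -0.7, 0.3]
grip_width: 0.0598
finger_force: 0.0
[0.3840125  0.26952703 0.02232259] [-3.14150500e+00 -4.92457949e-05  1.38170922e-01] [-0.04916987  0.61696674  0.20593285]
-0.1493969046198281 7.91794525402921e-05
```

View pics/w4.png

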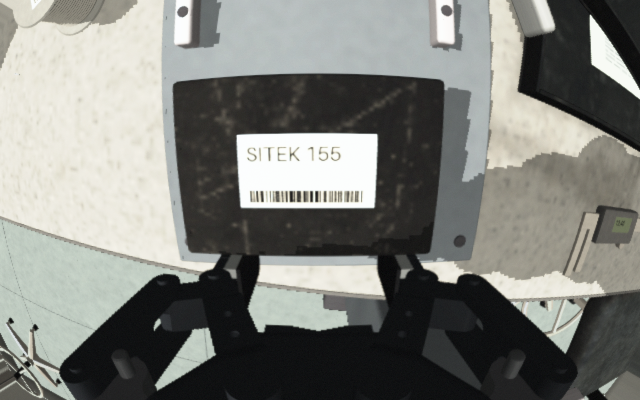

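The box is now square to the tool, with its front edge at row 80 from column 173 to 444. The rail near ends are at about (197,45) and (430,45). I'll check how well it is centred.

```bash
python3 - <<'E'
exec(open("m3.py").read().split("for n,u,z")[0])
for n,u,z in(("FL",(174,82),.057),("FR",(444,82),.057),("RL",(188,252),.057),("RR",(434,252),.057),("railL in",(198,45),.02),("railR in",(429,46),.02),("label L",(238,170),.057),("label R",(377,170),.057)):print(n,tl(onz(w,u,z,1)))
E
```

```text
FL [0.0802 0.0521]
FR [ 0.0794 -0.0456]
RL [0.0127 0.0532]
RR [ 0.013  -0.0476]
railL in [0.1013 0.0571]
railR in [ 0.1001 -0.0533]
label L [0.0467 0.0284]
label R [ 0.0466 -0.0215]
```

The box is square with about 2 mm of offset to the left. I'll back off slightly, narrow and raise the fingers, then push on in stages with a small rightward bias.

```bash
python3 -m crank '{"travel":[[-0.4,-0.06,0],[-0.6,-0.08,0],[-0.6,-0.08,0.4],[-0.6,-0.08,0.5],[-0.6,-0.08,0.5]],"turn":[[0,0,0],[0,0,0],[0,0,0],[0,0,0],[0,0,0]],"gripper":[0.3,0.4,0.45,0.45,0.45]}'
python3 -m crank '{"travel":[[0.4,0.05,0],[0.6,0.08,0],[1.2,0.16,0],[1.9,0.25,0],[2.6,0.34,0]],"turn":[[0,0,0],[0,0,0],[0,0,0],[0,0,0],[0,0,0]],"gripper":[0.45,0.45,0.45,0.45,0.45]}'
python3 -m crank '{"travel":[[0.79,0.1,0],[1.58,0.2,0],[2.38,0.3,0],[3.17,0.4,0],[3.97,0.5,0]],"turn":[[0,0,0],[0,0,0],[0,0,0],[0,0,0],[0,0,0]],"gripper":[0.45,0.45,0.45,0.45,0.45]}'
python3 -m crank '{"travel":[[0.6,0.08,0],[1.0,0.13,0],[1.0,0.13,0],[1.0,0.13,0],[1.0,0.13,0]],"turn":[[0,0,0],[0,0,0],[0,0,0],[0,0,0],[0,0,0]],"gripper":[0.45,0.45,0.45,0.45,0.45]}'
python3 - <<'E'
from h import *
f=frame("wrist");cv2.imwrite("pics/w5.png",f["pixels"][:,:,::-1]);np.save("w3E.npy",f["extrinsics"])
s=bot.observe();print(s["position"],s["tool_rot"],s["force"])
p=[.532,.290,.138];d=s["position"][:2]-p[:2];c,q=np.cos(p[2]),np.sin(p[2]);print(c*d[0]+q*d[1],-q*d[0]+c*d[1])
E
```

```text
clock: 8.9
position: [0.3782, 0.2689, 0.0276]
tool_rot: [-3.141, -0.0, 0.138]
force: [0.4, -0.2, -0.6]
grip_width: 0.0471
finger_force: 0.0
clock: 9.4
position: [0.4047, 0.2721, 0.0272]
tool_rot: [3.141, 0.0, 0.138]
force: [-1.4, -0.4, -1.4]
grip_width: 0.0468
finger_force: 0.5
clock: 9.9
position: [0.4444, 0.2772, 0.0273]
tool_rot: [3.142, -0.0, 0.138]
force: [-1.2, -0.6, -0.5]
grip_width: 0.0473
finger_force: 0.5
clock: 10.4
position: [0.4536, 0.2784, 0.0273]
tool_rot: [-3.141, 0.0, 0.138]
force: [0.9, -0.0, -0.1]
grip_width: 0.0469
finger_force: 0.0
[0.45360431 0.27845338 0.02734685] [-3.14148247e+00 -4.58019640e-05  1.38275464e-01] [ 0.09309712 -0.1194414  -0.20614493]
-0.07923877266661826 -0.0006525503077932839
```

View pics/w5.png

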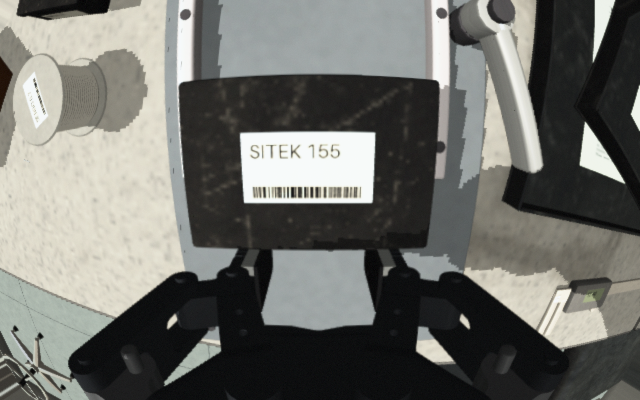

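The box has entered squarely: its front edge runs (180,80)-(439,80) and its rear edge (193,246)-(428,247). The rail inner edges at row 60 are at columns 194 and 426, and the keeper arm is clear on the right.

```bash
python3 - <<'E'
exec(open("m3.py").read().split("for n,u,z")[0])
for n,u,z in(("FL",(180,82),.057),("FR",(439,82),.057),("RL",(193,246),.057),("RR",(428,247),.057),("railL in",(194,60),.02),("railR in",(426,60),.02),("label L",(240,165),.057),("label R",(375,165),.057)):print(n,tl(onz(w,u,z,1)))
for r in(40,55,65,110,165,220):print(r,w["pixels"][r] is None)
i=cv2.imread("pics/w5.png",0)
for r in(60,110,165,220):
    g=np.abs(np.diff(cv2.GaussianBlur(i,(3,3),0)[r].astype(int)));k=[int(x) for x in range(161,470) if g[x]>25 and g[x]==g[x-2:x+3].max()];print(r,k)
E
```

```text
FL [0.0804 0.0519]
FR [ 0.0797 -0.0457]
RL [0.0131 0.0527]
RR [ 0.0129 -0.0467]
railL in [0.0948 0.0612]
railR in [ 0.0938 -0.0535]
label L [0.0475 0.0289]
label R [ 0.0474 -0.0217]
40 False
55 False
65 False
110 False
165 False
220 False
60 [176, 192, 217, 432, 449]
110 [179, 438]
165 [182, 241, 373, 435, 459]
220 [188]
```

Within this frame the box is centred between the rails to about 1 mm (rail midpoint +2.8, box midpoint +3.0). I'll continue straight.

```bash
python3 -m crank '{"travel":[[0.6,0.08,0],[1.4,0.19,0],[2.2,0.3,0],[3.1,0.43,0],[3.96,0.55,0]],"turn":[[0,0,0],[0,0,0],[0,0,0],[0,0,0],[0,0,0]],"gripper":[0.45,0.45,0.45,0.45,0.45]}'
python3 -m crank '{"travel":[[0.79,0.11,0],[1.58,0.22,0],[2.38,0.33,0],[3.17,0.44,0],[3.96,0.55,0]],"turn":[[0,0,0],[0,0,0],[0,0,0],[0,0,0],[0,0,0]],"gripper":[0.45,0.45,0.45,0.45,0.45]}'
python3 -m crank '{"travel":[[0.6,0.08,0],[1.2,0.17,0],[1.8,0.25,0],[2.4,0.33,0],[3.0,0.41,0]],"turn":[[0,0,0],[0,0,0],[0,0,0],[0,0,0],[0,0,0]],"gripper":[0.45,0.45,0.45,0.45,0.45]}'
python3 -m crank '{"travel":[[0.3,0.04,0],[0.6,0.08,0],[0.8,0.11,0],[1.0,0.14,0],[1.2,0.17,0]],"turn":[[0,0,0],[0,0,0],[0,0,0],[0,0,0],[0,0,0]],"gripper":[0.45,0.45,0.45,0.45,0.45]}'
```

```text
clock: 11.0
position: [0.4943, 0.2839, 0.0273]
tool_rot: [3.142, -0.0, 0.138]
force: [-2.1, -0.6, 1.4]
grip_width: 0.0468
finger_force: 1.0
clock: 11.5
position: [0.5336, 0.2895, 0.0273]
tool_rot: [3.142, 0.0, 0.138]
force: [-2.6, -0.5, 1.0]
grip_width: 0.047
finger_force: 0.8
clock: 12.0
position: [0.5634, 0.2936, 0.0273]
tool_rot: [-3.142, 0.0, 0.138]
force: [-1.7, 0.5, 0.6]
grip_width: 0.0469
finger_force: 0.7
clock: 12.5
position: [0.575, 0.2953, 0.0273]
tool_rot: [-3.142, 0.0, 0.138]
force: [-2.0, 0.3, 0.9]
grip_width: 0.0471
finger_force: 0.6
```

```bash
python3 -m crank '{"travel":[[0.1,0.01,0],[0.2,0.03,0],[0.3,0.04,0],[0.3,0.04,0],[0.3,0.04,0]],"turn":[[0,0,0],[0,0,0],[0,0,0],[0,0,0],[0,0,0]],"gripper":[0.45,0.45,0.45,0.45,0.45]}'
python3 -m crank '{"travel":[[0.05,0.01,0],[0.1,0.01,0],[0.15,0.02,0],[0.2,0.03,0],[0.2,0.03,0]],"turn":[[0,0,0],[0,0,0],[0,0,0],[0,0,0],[0,0,0]],"gripper":[0.45,0.45,0.45,0.45,0.45]}'
```

```text
clock: 13.0
position: [0.5781, 0.2956, 0.0274]
tool_rot: [-3.142, -0.0, 0.138]
force: [-0.5, -0.7, 0.9]
grip_width: 0.0467
finger_force: 0.0
clock: 13.5
position: [0.58, 0.2959, 0.0273]
tool_rot: [-3.142, -0.0, 0.138]
force: [-1.4, -0.2, 1.1]
grip_width: 0.0471
finger_force: 0.7
```

```bash
python3 -m crank '{"travel":[[0.05,0.01,0],[0.1,0.01,0],[0.15,0.02,0],[0.2,0.03,0],[0.2,0.03,0]],"turn":[[0,0,0],[0,0,0],[0,0,0],[0,0,0],[0,0,0]],"gripper":[0.45,0.45,0.45,0.45,0.45]}'
python3 -m crank '{"travel":[[0.05,0.01,0],[0.1,0.01,0],[0.1,0.01,0],[0.1,0.01,0],[0.1,0.01,0]],"turn":[[0,0,0],[0,0,0],[0,0,0],[0,0,0],[0,0,0]],"gripper":[0.45,0.45,0.45,0.45,0.45]}'
```

```text
clock: 14.0
position: [0.5805, 0.296, 0.0271]
tool_rot: [-3.141, 0.003, 0.138]
force: [-12.5, -2.7, 9.6]
grip_width: 0.047
finger_force: 6.4
clock: 14.5
position: [0.5805, 0.296, 0.027]
tool_rot: [-3.141, 0.005, 0.138]
force: [-19.7, -2.8, 13.5]
grip_width: 0.0471
finger_force: 10.0
```

The box is home: it stopped at the expected spot and took 20 N squarely. I'll back off, then plan the keeper arc and triangulate the folder height below the arm.

```bash
python3 -m crank '{"travel":[[-0.5,-0.07,0],[-1.5,-0.21,0],[-3,-0.42,0],[-4.5,-0.62,0],[-6,-0.83,0]],"turn":[[0,0,0],[0,0,0],[0,0,0],[0,0,0],[0,0,0]],"gripper":[0.45,0.45,0.45,0.45,0.45]}'
python3 -m crank '{"travel":[[0,0,3],[0,0,7],[0,0,10],[0,0,10],[0,0,10]],"turn":[[0,0,0],[0,0,0],[0,0,0],[0,0,0],[0,0,0]],"gripper":[1,1,1,1,1]}'
python3 - <<'E'
from h import *
w=frame("wrist");cv2.imwrite("pics/w6.png",w["pixels"][:,:,::-1]);np.save("w6E.npy",w["extrinsics"])
a=dict(w);a["extrinsics"]=np.array([[.99,.139,0,-.445],[.134,-.952,.276,.072],[.038,-.274,-.961,.409],[0,0,0,1]])
b=dict(w);b["extrinsics"]=np.load("w3E.npy")
c1,d1=ray(a,(364,180),1);c2,d2=ray(b,(503,205),1)
A=np.c_[d1,-d2];k=np.linalg.lstsq(A,c2-c1,rcond=None)[0];print("folder corner",c1+d1*k[0],c2+d2*k[1])
p=np.array([.532,.290,.138]);c,s=np.cos(p[2]),np.sin(p[2])
q=bot.observe()["position"];print("tcp",q)
r=.045
for th in(1.94,1.75,1.55,1.35,1.15,.95,.75,.55,.35,.15,0):
    h=.011*abs(np.cos(th))+.0145*abs(np.sin(th))+.005
    L=np.array([.04,-.083])+r*np.array([-np.sin(th),np.cos(th)])-h*np.array([np.cos(th),np.sin(th)])
    W=place(p,[[L[0],L[1],.034]])[0];print(th,np.round(L*1e3),np.round(W,4))
E
```

```text
clock: 15.0
position: [0.5221, 0.2878, 0.0274]
tool_rot: [3.142, -0.001, 0.138]
force: [0.4, -1.3, -0.3]
grip_width: 0.0472
finger_force: 0.0
clock: 15.5
position: [0.5227, 0.2884, 0.1276]
tool_rot: [-3.141, -0.001, 0.139]
force: [0.1, -0.3, -1.6]
grip_width: -0.0002
finger_force: 0.0
folder corner [0.48408532 0.16078545 0.00370434] [0.48271571 0.16186605 0.00321069]
tcp [0.52244328 0.28814442 0.12687696]
1.94 [   6. -120.] [0.5546 0.1718 0.034 ]
1.75 [  -0. -112.] [0.5469 0.1791 0.034 ]
1.55 [  -5. -102.] [0.5407 0.1884 0.034 ]
1.35 [ -9. -94.] [0.5364 0.1955 0.034 ]
1.15 [-10. -85.] [0.5335 0.204  0.034 ]
0.95 [-10. -76.] [0.5324 0.2136 0.034 ]
0.75 [ -7. -66.] [0.5337 0.2239 0.034 ]
0.55 [ -2. -56.] [0.5375 0.2341 0.034 ]
0.35 [  5. -48.] [0.544  0.2435 0.034 ]
0.15 [ 15. -41.] [0.553  0.2513 0.034 ]
0 [ 24. -38.] [0.561  0.2557 0.034 ]
```

The folder is only about 4 mm high, so the arc at z = 34 mm is clear. I'll go round to the keeper's outer side and swing it.

```bash
python3 -m crank '{"travel":[[0.7,-2.6,0],[1.4,-5.2,0],[2.1,-7.8,0],[2.8,-10.4,0],[3.3,-12.8,0]],"turn":[[0,0,0],[0,0,0],[0,0,0],[0,0,0],[0,0,0]],"gripper":[1,1,1,1,1]}'
python3 -m crank '{"travel":[[0,0,-2.5],[0,0,-5],[0,0,-7.5],[0,0,-9.3],[0,0,-9.3]],"turn":[[0,0,0],[0,0,0],[0,0,0],[0,0,0],[0,0,0]],"gripper":[1,1,1,1,1]}'
python3 -m crank '{"travel":[[-0.1,1.2,0],[-0.9,1.9,0],[-1.5,2.85,0],[-2.0,3.55,0],[-2.25,4.4,0]],"turn":[[0,0,0],[0,0,0],[0,0,0],[0,0,0],[0,0,0]],"gripper":[1,1,1,1,1]}'
python3 - <<'E'
from h import *
w=frame("wrist");cv2.imwrite("pics/w7.png",w["pixels"][:,:,::-1])
t=frame("scene");cv2.imwrite("pics/s7.png",t["pixels"][:,:,::-1])
E
```

```text
clock: 16.05
position: [0.5556, 0.1585, 0.1262]
tool_rot: [3.141, 0.001, 0.138]
force: [-0.2, -0.1, -0.6]
grip_width: 0.0001
finger_force: 0.0
clock: 16.55
position: [0.5541, 0.1593, 0.0314]
tool_rot: [3.14, 0.005, 0.138]
force: [-0.0, -0.1, 0.2]
grip_width: 0.0003
finger_force: 0.0
clock: 17.05
position: [0.5328, 0.2049, 0.0347]
tool_rot: [-3.141, -0.0, 0.139]
force: [1.3, -0.6, 0.3]
grip_width: -0.0002
finger_force: 0.5
```

```bash
python3 -m crank '{"travel":[[-0.1,0.95,0],[0,2,0],[0.4,3,0],[1.05,3.95,0],[1.95,4.7,0]],"turn":[[0,0,0],[0,0,0],[0,0,0],[0,0,0],[0,0,0]],"gripper":[1,1,1,1,1]}'
python3 -m crank '{"travel":[[0.3,0.2,0],[0.6,0.35,0],[0.8,0.45,0],[0.9,0.47,0],[0.9,0.47,0]],"turn":[[0,0,0],[0,0,0],[0,0,0],[0,0,0],[0,0,0]],"gripper":[1,1,1,1,1]}'
python3 -m crank '{"travel":[[0.05,0.01,0],[0.1,0.01,0],[0.15,0.02,0],[0.2,0.03,0],[0.2,0.03,0]],"turn":[[0,0,0],[0,0,0],[0,0,0],[0,0,0],[0,0,0]],"gripper":[1,1,1,1,1]}'
```

```text
clock: 17.65
position: [0.5533, 0.2523, 0.0342]
tool_rot: [-3.142, 0.0, 0.139]
force: [-0.1, -1.5, -0.2]
grip_width: 0.0001
finger_force: 0.5
clock: 18.15
position: [0.561, 0.2553, 0.0341]
tool_rot: [-3.142, 0.002, 0.138]
force: [-5.9, -0.8, 2.6]
grip_width: 0.0001
finger_force: 3.1
clock: 18.65
position: [0.5612, 0.2555, 0.0339]
tool_rot: [-3.141, 0.006, 0.138]
force: [-18.4, -2.0, 11.5]
grip_width: -0.0003
finger_force: 9.0
```

The keeper is hard against its own stop at the predicted position. I'll back off, rise and verify.

```bash
python3 -m crank '{"travel":[[-0.3,-0.04,0],[-1,-0.14,0],[-2.5,-0.35,0],[-4,-0.55,0],[-5,-0.69,0]],"turn":[[0,0,0],[0,0,0],[0,0,0],[0,0,0],[0,0,0]],"gripper":[1,1,1,1,1]}'
python3 -m crank '{"travel":[[0,0,4],[0,0,8],[0,0,12],[0,0,15],[0,0,15]],"turn":[[0,0,0],[0,0,0],[0,0,0],[0,0,0],[0,0,0]],"gripper":[1,1,1,1,1]}'
python3 -m crank '{"travel":[[0,0,0],[0,0,0],[0,0,0],[0,0,0],[0,0,0]],"turn":[[0,0,0],[0,0,0],[0,0,0],[0,0,0],[0,0,0]],"gripper":[1,1,1,1,1]}'
python3 - <<'E'
from h import *
w=frame("wrist");i=w["pixels"][:,:,::-1];cv2.imwrite("pics/w8.png",i);np.save("w8E.npy",w["extrinsics"])
cv2.imwrite("pics/w8c.png",cv2.resize(i[0:260,150:490],None,fx=2.3,fy=2.3,interpolation=cv2.INTER_CUBIC))
E
```

```text
clock: 19.15
position: [0.5129, 0.2489, 0.0344]
tool_rot: [-3.141, 0.0, 0.138]
force: [0.0, 0.4, 0.1]
grip_width: -0.0
finger_force: 0.0
clock: 19.65
position: [0.5154, 0.2496, 0.188]
tool_rot: [-3.139, -0.005, 0.138]
force: [0.5, -0.3, -0.7]
grip_width: 0.0003
finger_force: 0.0
clock: 20.15
position: [0.5139, 0.2489, 0.1839]
tool_rot: [3.141, 0.001, 0.138]
force: [0.0, 0.2, -0.3]
grip_width: 0.0002
finger_force: 0.0
```

View pics/w8c.png

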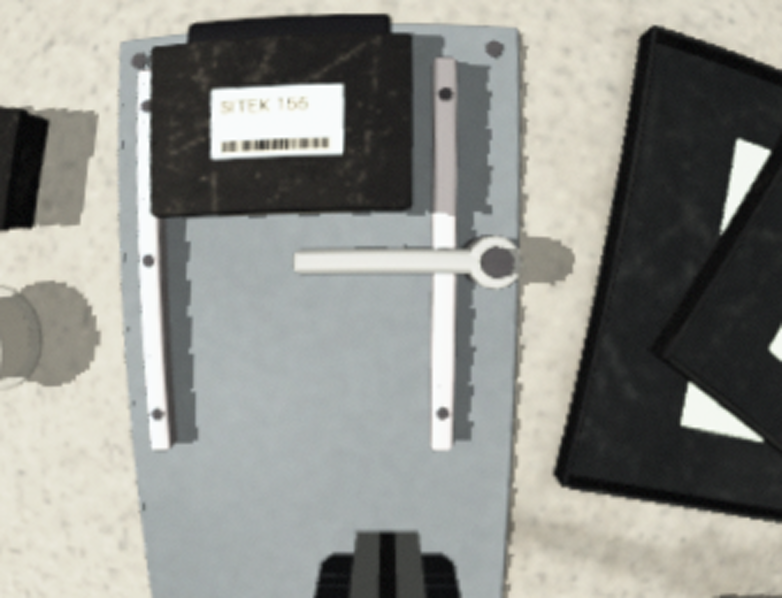

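The box sits square against the stop: its rear edge is level at row 213, columns 152-412. The keeper lies straight across behind it, from (295,262) to the pivot at (496,262). Last, a numeric check of the lateral clearance.

```bash
python3 - <<'E'
from h import *
w=frame("wrist");w["extrinsics"]=np.load("w8E.npy")
p=[.532,.290,.138];c,s=np.cos(p[2]),np.sin(p[2])
for n,u,z in(("RL",(152,214),.057),("RR",(412,209),.057),("FL",(152,46),.057),("FR",(412,36),.057),("stopL",(190,26),.04),("stopR",(390,17),.04),("rL in",(163,300),.02),("rR in",(433,300),.02),("tip",(295,262),.046),("pivot",(497,262),.052)):
    d=onz(w,(u[0]/2.3+150,u[1]/2.3),z,1)[:2]-p[:2];print(n,np.round([c*d[0]+s*d[1],-s*d[0]+c*d[1]],4))
print(bot.observe()["clock"])
E
```

```text
RL [0.0594 0.0514]
RR [ 0.0581 -0.0482]
FL [0.1272 0.0517]
FR [ 0.1256 -0.0483]
stopL [0.1395 0.0412]
stopR [ 0.139  -0.0402]
rL in [0.0228 0.0599]
rR in [ 0.0208 -0.0586]
tip [ 0.0382 -0.003 ]
pivot [ 0.0385 -0.081 ]
20.25
```

```bash
python3 -c "
from workcell import bot
print(bot.job_done())"
```

```text
the job is handed in; nothing more can be done
None
```

The job is handed in: the box sits square against the end stop, within about 2 mm of the middle line, and the keeper is pushed fully shut behind it. I saw no contact with either rail or the other things on the bench, and it took about 20 s of robot time.

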